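# Switch the vial sorter to its other chute

## Task

The seesaw gate of the vial sorter is tipped towards one of its two chutes. With the fingertips, press down the yellow pad on the gate's raised end so that it rocks over and stays tipped to the other chute; only then push the red tab of the magazine slide fully open, so that all three vials drop onto the gate and roll down that other chute to its end. Push only: do not touch or lift the vials, and leave the reagent bottle, the tube rack and the jar where they stand.

Things in the scene. Friction and masses are not known exactly. Their poses are not given: they have to be found in the camera images.
- sorter: Fixed vial sorter: black base 150 x 260 x 12 mm under a seesaw gate, a vial magazine over the gate's middle and two fixed chutes. Origin: centre of the base's underside, on the table (z = 0). x points away from the robot, y left to the blue chute, z up, turned by its yaw. The chutes, 75 mm wide, lie at y = +-118 to +-262 mm, under 95 mm high. Space above the gate's ends is free.
- gate (a joint): Seesaw gate: aluminium trough 220 mm long (sorter y), 70 mm wide, on a level pivot along sorter x, 75 mm above the table. rad: +0.30 tipped fully left (left end low, feeds the blue chute), -0.30 fully right (white chute). Top-heavy: past the middle it falls on to the stop and stays by its weight; under 1 N on the raised pad rocks it. Starts at either stop, at random.
- pad_left (a point): Centre of the top face of the yellow press pad at the gate's left (+y) end, a 40 x 40 x 6 mm plate on the gate's -x edge. From the pivot, in the gate's frame: x -55, y +90, z +28 mm. About 128 mm above the table when raised, 75 mm when low.
- pad_right (a point): Centre of the top face of the like yellow pad at the gate's right (-y) end (x = -55, y = -90, z = +28 mm from the pivot).
- slide (a joint): Flat steel slide closing the bottom of the magazine. Value in m: 0 shut, 0.040 fully open at its stop; starts within 3 mm of shut; opens towards the sorter's +y (left). Friction about 1 N; it stays where it is left. The vials drop when it is 15 to 20 mm open.
- tab (a point): Centre of the red upright tab on the slide, on the robot's side of the magazine: 30 mm along sorter x, 8 mm thick along y, 42 mm tall. Shut, it is at sorter x -88, y 0, its centre 168 mm and top 189 mm above the table. The slide plate under it is 22 mm wide (y), top at 147 mm. Push its right (-y) face towards the sorter's +y.
- magazine (a point): Centre of the open top of the magazine, an upright shaft holding the vials: 70 mm (sorter x) by 26 mm (y), from 149 to 203 mm above the table over the sorter's origin, front and back clear. Its grey column stands behind it at sorter x 60 to 70 mm, 207 mm tall.
- chute_left (a point): Point on the floor of the blue left chute near its closed low end (sorter x = 0, y = +220 mm, about 41 mm up).
- chute_right (a point): The like point in the white right chute (sorter y = -220 mm).
- vial0: Capped amber vial with orange cap, 16 mm diameter, 60 mm long, 15 g, lying along the sorter's x in the magazine (lowest of three). Origin: its centre. It turns about its long axis as it rolls.
- vial1: Capped amber vial with orange cap, 16 mm diameter, 60 mm long, 15 g, lying along the sorter's x in the magazine (middle of three). Origin: its centre. It turns about its long axis as it rolls.
- vial2: Capped amber vial with orange cap, 16 mm diameter, 60 mm long, 15 g, lying along the sorter's x in the magazine (top of three). Origin: its centre. It turns about its long axis as it rolls.
- reagent: Bystander: reagent bottle, 48 mm diameter, 100 mm tall, standing behind the sorter. Origin: centre of its underside.
- tuberack: Bystander: black tube rack 50 x 130 x 45 mm (90 mm tall with its four capped tubes), behind the sorter. Origin: centre of its underside.
- jar: Bystander: jar, 52 mm diameter, 55 mm tall, on the robot's side of the sorter. Origin: centre of its underside.
Not all that is in view belongs to the job. What is shaped like the vial2 but blue or turquoise is not meant.

How it is judged:
By the outcome, as a careful person would: the job done as asked, in the order asked, and still so for the second after the job is handed in, with the robot touching nothing.
It also fails if it takes over 48 s, if anything falls off the work surface, if the arm or the gripper's body presses on something with over 40 N, if the wrist force passes 120 N, or if a joint passes its speed limit or range.

## Robot

A 6-joint arm with a two-finger parallel gripper is mounted at the origin on the work surface. World frame = base frame: x ahead of the robot, y to its left, z up, the work surface at z = 0. Lengths are in mm, angles in rad, forces in N, time in s.
With the tool pointing down it reaches from about 400 to 825 mm from the base axis. Payload 7 kg.
Tool frame: the origin (TCP) lies midway between the tips of the shut fingers; the grasp point (between the pads) lies 19 mm behind it (arm.grip_depth is the z of the grasp point in the tool frame, in mm); z points along the fingers, y is the direction in which the jaws open and shut (so a half turn about z gives the same grasp; the last joint's range is limited). The gripper opens to 85 mm and grips with 20 to 120 N. Pads are 22 mm wide; open, the fingers measure 114 mm over their backs; the gripper's body (76 mm by 85 mm) begins 54 mm behind the grasp point. The pads swing forward as they close: fully open they stand 13 mm farther back than shut.
Start: joints at [-0.837, 0.359, 0.012, 0, -1.224, -0.288], TCP at [291.018, -609.019, 231.302] pointing down, gripper open.
Joint ranges: [-3.07, 3.07], [-1.43, 2.12], [-1.02, 1.25], [-3.03, 1.67], [-3.05, -0], [-3.03, 3.03]. Speed limits (rad/s): [2.39, 2.39, 3.01, 3.14, 3.14, 3.14].

## Interface

Orientations are given as a rotation vector (axis times angle).
In Python, from plant import arm gives the robot as it stands. The module is installed in compiled form; this text tells all that it offers.
- The arm moves only by the tool step_arm, never from a script. Its arguments are lists of equal length, an entry for each row: "offset": the shift along the world's x, y, z in m, a list of three; "yaw": the turn about the world's z in rad; "claw": the finger opening in m, from 0 to 0.0854. In form: {"offset": [[x, y, z], ...], "yaw": [yaw, ...], "claw": [claw, ...]}. A call has exactly 10 rows; each row shifts and turns the commanded pose from where the row before left it; what a row does not reach is not made up. A row lasts 1/8 s, in which the tool goes at most 62.5 mm and 10.7 degrees, less where a joint would pass 70% of its speed; a pose out of reach is approached as far as the arm can. A call with a gripper value outside its range is refused whole. The fingers move at their own pace and stop on an object; "squeeze" is the grip in N (left out, the last holds). Time passes only in rows, so rows that do not move let the fingers close, or fill a call up. It gives the time, the measured TCP pose, the force and the opening at its end, in the units of the state.
- arm.state(): the state, without advancing time (a new reading comes with each control period).
- arm.get_image(name): name is "side" or "top" or "wrist"; returns the picture (480x640x3 uint8, red, green, blue); there is no depth.
- arm.camera_params(name): a dict with "fx", "fy", "cx", "cy" (pixels), "extrinsics" (4x4, takes a point from world to camera coordinates). Camera axes: x right, y down, z forward; pixel columns grow to the right and rows downward; lengths in mm; the calibration is good to about 2 mm. A picture is of the moment at which its call begins: read the wrist's pose just before it. camera_params takes no time and is no camera call; for the wrist camera it gives the pose at the moment of the call.
- arm.sign_off(): hands the job in, once; it reports no verdict.
Trained networks look in the newest picture that a camera, given by its name, has taken for a name from the list of things; names that differ only in an ending like _2 or _b are one class to them, and where a whole thing is asked for, a point or a joint stands for the part that bears it (a point fixed in the world has none). Each returns a list of dicts, best first, with "conf" (0 to 1); they miss things now and then, are a little off and sometimes report something else, mostly with a low value. They report only what shows in the picture. A call takes as long as a camera call. They do not tell look-alikes from the thing itself.
- arm.spot_in(query, camera): "position" ([column, row] in pixels, amid what is visible of it).
- arm.masks_of(query, camera): "pixels" (480x640 bool, what is visible of it) and "position" ([column, row] in pixels, amid what is visible of it).
The state is a dict: "clock": time; "joint_pos": joint angles; "dq": joint speeds; "effort": joint torques, N m; "tcp_pos": TCP position; "tcp_rot": TCP orientation; "force": force on the tool from outside, world axes, zero at the start; "torque": the same for the moment, N m; "finger_gap": finger opening in mm.
Only numpy, scipy, OpenCV 4.12 (cv2) and the standard library are available. Lean on these libraries where they do the work, as an engineer would, in place of code of your own. Each camera call takes 0.05 s, during which the arm holds its last target.

## Working session

There is one attempt and no reset: what is moved stays moved. The work goes in short steps, Python scripts to look and compute and a tool call to move; the robot and the scene stay as the last step left them, time stands still between calls to the robot, and variables do not carry over. Pictures are saved under pics/ and viewed, and the job is handed in when it is done.

Besides the shell and the picture viewer there is one more tool, called after "Emit:" as name([rows], argument=value, ...), one row to a line, values as JSON. step_arm: Moves the arm, as the interface text tells. Its arguments: {"type":"object","properties":{"offset":{"type":"array","items":{"type":"array","items":{"type":"number"}}},"yaw":{"type":"array","items":{"type":"number"}},"claw":{"type":"array","items":{"type":"number"}},"squeeze":{"type":"number"}},"required":["offset","yaw","claw"]}

```bash
mkdir -p pics; python3 - <<'E'
from plant import arm
import cv2
for n in("side","top"):
    cv2.imwrite(f"pics/{n}0.png",arm.get_image(n)[:,:,::-1])
    p=arm.camera_params(n);print(n,p['fx'],p['cx'],p['cy'],p['extrinsics'])
s=arm.state();print(s)
E
```

```text
side 534.1544059944948 319.1914073142443 248.05953663956984 [[-7.06827284e-01 -7.07368976e-01  4.93171832e-03  4.28176959e+02]
 [-4.51755318e-01  4.46022551e-01 -7.72645466e-01  3.51899999e+02]
 [ 5.44345775e-01 -5.48354827e-01 -6.34818605e-01  6.22184733e+02]
 [ 0.00000000e+00  0.00000000e+00  0.00000000e+00  1.00000000e+00]]
top 582.9662095214399 322.19999491697735 241.09321986020825 [[-1.21614038e-02 -9.99878857e-01  9.71455431e-03  3.72123469e+01]
 [-9.95962625e-01  1.12484752e-02 -8.90613328e-02  5.60976617e+02]
 [ 8.89412696e-02 -1.07584439e-02 -9.95978768e-01  1.02941722e+03]
 [ 0.00000000e+00  0.00000000e+00  0.00000000e+00  1.00000000e+00]]
{'clock': 0.1, 'joint_pos': array([-8.36888276e-01,  3.59262937e-01,  1.11284236e-02, -3.14755141e-04,
       -1.22408890e+00, -2.88101972e-01]), 'dq': array([-1.44586278e-03, -3.41921784e-03,  1.89317136e-03,  3.39207933e-03,
       -9.94452111e-05, -2.28423112e-03]), 'effort': array([-8.86723174e-04, -5.84763479e+01,  2.94108725e+01,  6.95453927e+00,
       -3.17217906e-03, -2.42553668e-06]), 'tcp_pos': array([ 290.83584608, -608.64058863,  230.48048775]), 'tcp_rot': array([ 6.94224491e-01, -3.06347661e+00, -2.18234874e-03]), 'force': array([ 0.85202603, -0.35612931, -0.39251453]), 'torque': array([ 0.05936197,  0.01033095, -0.07509027]), 'finger_gap': 85.53401990872108}
```

View pics/side0.png

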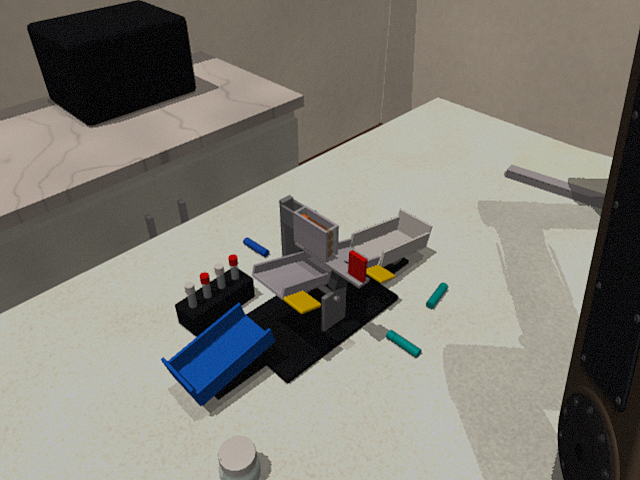

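View pics/top0.png

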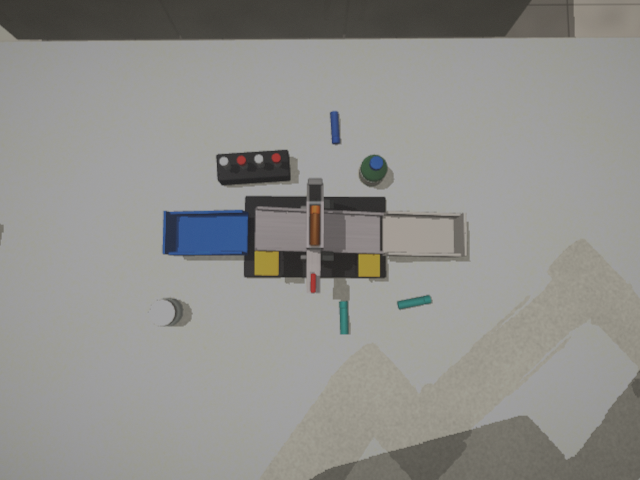

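The side and top views show the left pad at top-view (266,263). It looks larger than the right pad at (369,265), so the left end is raised. I'll fit the sorter pose next.

```bash
cat > h.py <<'E'
import numpy as np
from plant import arm
def proj(n,P):
    p=arm.camera_params(n);E=p['extrinsics'];c=np.atleast_2d(P)@E[:3,:3].T+E[:3,3]
    return np.c_[p['fx']*c[:,0]/c[:,2]+p['cx'],p['fy']*c[:,1]/c[:,2]+p['cy']]
def W(q,P):
    c,s=np.cos(q[2]),np.sin(q[2]);P=np.atleast_2d(P)
    return np.c_[q[0]+c*P[:,0]-s*P[:,1],q[1]+s*P[:,0]+c*P[:,1],P[:,2]]
def pad(a,sgn):
    y,z=90*sgn,28
    return [-55,y*np.cos(a)-z*np.sin(a),75+y*np.sin(-a)*1+z*np.cos(a)]
E
python3 - <<'E'
from h import *
import cv2
from scipy.optimize import least_squares
obs={}
for cam in("top","side"):
    arm.get_image(cam)
    for t in("pad_left","tab","sorter","gate","reagent","jar","tuberack"):
        for d in arm.masks_of(t,cam)[:3]:
            m=d['pixels'];ys,xs=np.nonzero(m)
            print(cam,t,round(d['conf'],2),np.round(d['position'],1),m.sum(),xs.min(),xs.max(),ys.min(),ys.max())
def gz(a,P):  # gate +a: left low
    x,y,z=P; return [x,y*np.cos(a)+z*np.sin(a),75-y*np.sin(a)+z*np.cos(a)]
cands={}
for a in(-.3,.3):
    pts=[[-75,-130,12],[-75,130,12],[75,130,12],[75,-130,12],gz(a,[-55,90,28]),gz(a,[-55,-90,28])]
    # top
    ot=np.array([[385,278],[244.5,278],[245,196.5],[385,196.5],[266.5,263.5],[369,265.5]])
    os_=np.array([[302,301],[380,274]])
    f=lambda q:np.r_[(proj("top",W(q,pts))-ot).ravel(),(proj("side",W(q,pts[4:]))-os_).ravel()]
    r=least_squares(f,[550,0,0],x_scale=[10,10,.01],loss='soft_l1');print(a,r.x,r.cost);print(np.round(r.fun,1))
    q=r.x;print('pads',W(q,pts[4:]));print('tab',W(q,[[-88,0,168]]),proj("top",W(q,[[-88,0,189]])),proj("side",W(q,[[-88,0,168]])))
E
```

```text
top pad_left 0.93 [324.2 236.5] 5986 255 382 199 276
top pad_left 0.15 [317.5 235. ] 19205 163 467 178 292
top tab 0.86 [318.2 270.8] 557 307 320 251 292
top sorter 0.83 [319.7 239. ] 18812 163 466 179 293
top gate 0.62 [326.  237.5] 5885 255 382 199 276
top reagent 0.61 [373.7 171.8] 714 359 387 155 186
top jar 0.65 [166.4 313.8] 810 149 182 298 327
top tuberack 0.87 [254.1 169.7] 2328 217 290 149 186
side pad_left 0.68 [303.3 272.5] 3990 252 395 239 313
side tab 0.69 [350.5 265.5] 975 296 368 243 287
side sorter 0.74 [301.3 304.3] 23657 162 431 197 405
side gate 0.69 [302.7 277.5] 3999 252 394 240 313
side gate 0.16 [239.3 460.3] 1516 219 260 437 479
side jar 0.73 [240.6 460.6] 1566 218 260 437 479
side tuberack 0.94 [214.6 297.7] 3244 175 254 256 336
-0.3 [ 5.70208652e+02  4.45195182e+01 -1.55979591e-02] 3.0924228625272017
[ 0.7  0.3 -1.7 -0.2 -0.9 -0.4  0.1  0.3 -0.3  0.1  0.1  0.1  0.7 -0.3
 -0.2 -1.7]
pads [[516.42734374 123.0736368  128.3462403 ]
 [513.74521859 -48.86601298  75.1526031 ]]
tab [[482.21935658  45.89208291 168.        ]] [[313.81904255 283.57518261]] [[358.70826784 265.59779519]]
0.3 [ 5.69495297e+02  3.80460853e+01 -1.24276946e-02] 70.23276747079821
[  4.3   0.4   2.    0.3   2.4   0.2   3.5   0.5  -3.4   2.2  -3.   -1.2
  -3.3  29.1  -1.5 -23.8]
pads [[515.67088497 132.97716206  75.1526031 ]
 [513.53386655 -38.9701267  128.3462403 ]]
tab [[481.50209298  39.13969425 168.        ]] [[318.27940828 283.99596729]] [[362.26731482 263.62241905]]
```

Tipping left is needed, since the fit with the gate at -0.30 is good: the sorter is at (570, 44.5) with yaw -0.016. I'll close the gripper and move above the left pad.

Emit:
step_arm([
  [0.015,0.049,0.006],
  [0.015,0.049,0.006],
  [0.015,0.049,0.006],
  [0.015,0.049,0.006],
  [0.015,0.049,0.006],
  [0.015,0.049,0.006],
  [0.015,0.049,0.006],
  [0.015,0.049,0.006],
  [0.015,0.049,0.006],
  [0.015,0.049,0.006],
], yaw=[-0.046,-0.046,-0.046,-0.046,-0.046,-0.046,-0.046,-0.046,-0.046,-0.046], claw=[0,0,0,0,0,0,0,0,0,0], squeeze=20)

```text
clock: 2.15
tcp_pos: [441.2, -117.4, 292.0]
tcp_rot: [0.025, 3.14, 0.0]
force: [1.1, -0.4, -0.2]
finger_gap: 0.0
```

Emit:
step_arm([
  [0.015,0.049,0],
  [0.015,0.049,0],
  [0.015,0.05,0],
  [0.015,0.05,0],
  [0.015,0.05,-0.02],
  [0,0,-0.04],
  [0,0,-0.04],
  [0,0,-0.025],
  [0,0,0],
  [0,0,0],
], yaw=[0,0,0,0,0,0,0,0,0,0], claw=[0,0,0,0,0,0,0,0,0,0])

```text
clock: 3.4
tcp_pos: [516.8, 129.3, 167.6]
tcp_rot: [0.022, 3.14, 0.001]
force: [0.0, 0.8, 0.0]
finger_gap: -0.2
```

```bash
python3 - <<'E'
from plant import arm
import cv2
s=arm.state();print(s['clock'],s['tcp_pos'],s['tcp_rot'],s['force'],s['finger_gap'])
for n in("side","wrist"): cv2.imwrite(f"pics/{n}1.png",arm.get_image(n)[:,:,::-1])
E
```

```text
3.4 [516.76515037 129.26189717 167.55662828] [2.18593200e-02 3.14002077e+00 7.27444379e-04] [0.04080379 0.7681984  0.04068086] -0.22569477241635302
```

View pics/side1.png

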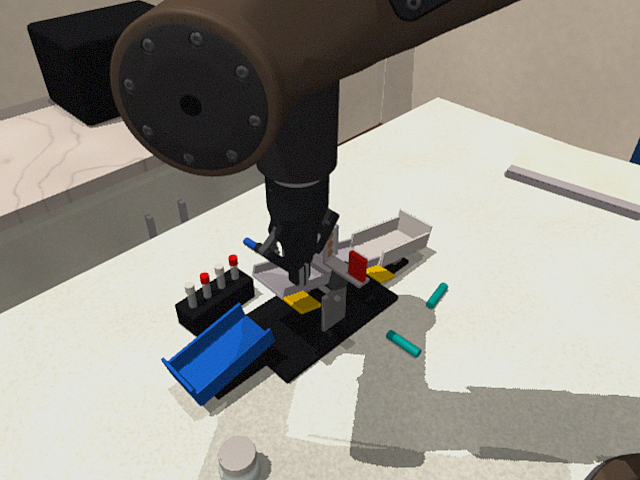

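View pics/wrist1.png

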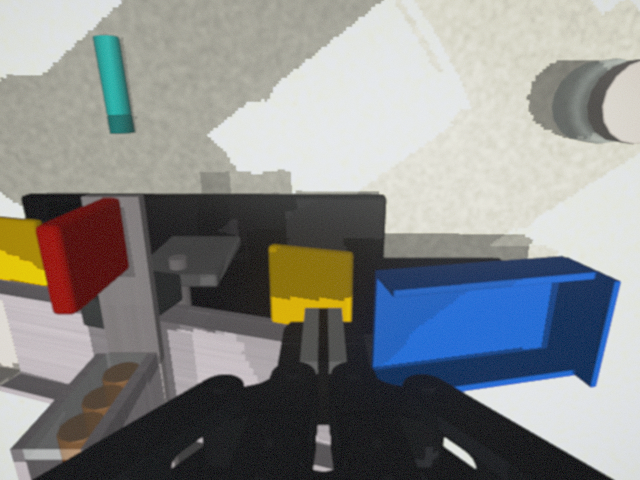

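The side and wrist views show the closed fingertips above the left pad, which is at wrist (312,285). The trough edge is close, so I'll shift -6 mm in x and press slowly.

Emit:
step_arm([
  [-0.006,0,-0.02],
  [0,0,-0.012],
  [0,0,-0.008],
  [0,0,-0.006],
  [0,0,-0.006],
  [0,0,-0.006],
  [0,0,-0.006],
  [0,0,-0.006],
  [0,0,-0.006],
  [0,0,0],
], yaw=[0,0,0,0,0,0,0,0,0,0], claw=[0,0,0,0,0,0,0,0,0,0])

```text
clock: 4.75
tcp_pos: [509.7, 128.8, 89.7]
tcp_rot: [-0.022, -3.141, 0.001]
force: [0.4, -0.9, -0.0]
finger_gap: -0.1
```

```bash
python3 - <<'E'
from plant import arm
import cv2
s=arm.state();print(s['clock'],s['tcp_pos'],s['force'])
for n in("side","wrist"): cv2.imwrite(f"pics/{n}2.png",arm.get_image(n)[:,:,::-1])
E
```

```text
4.75 [509.72280674 128.77334283  89.74431103] [ 3.76141218e-01 -9.21280591e-01 -2.32255560e-04]
```

View pics/side2.png

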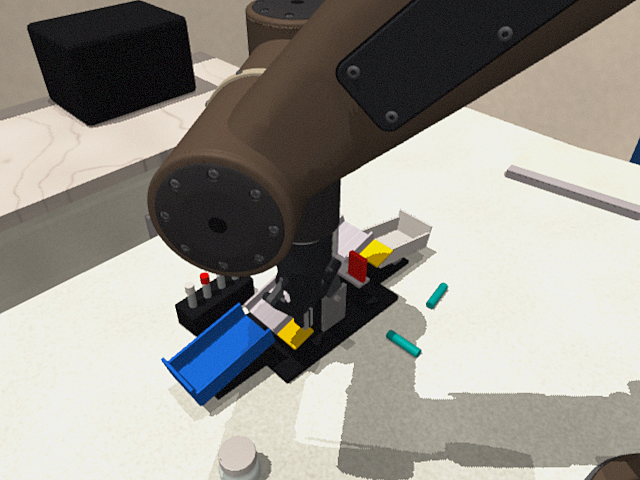

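View pics/wrist2.png

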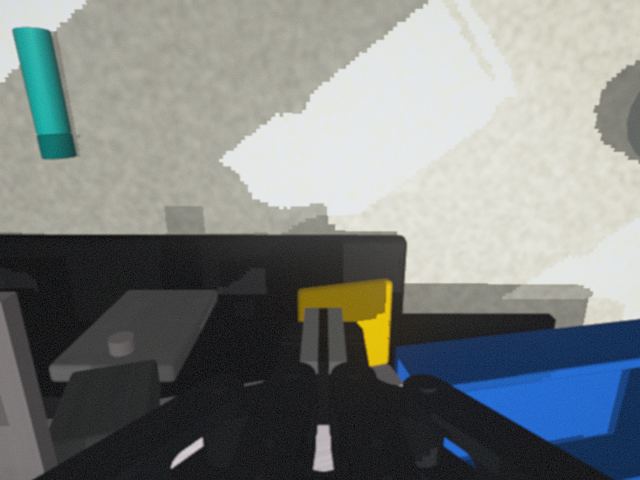

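The gate has rocked over to the left: the left pad is low at side (295,333) and the right one raised at (377,250). I'll retreat upward and go to the right side of the tab.

Emit:
step_arm([
  [0,0,0.04],
  [0,0,0.05],
  [0,0,0.055],
  [-0.01,-0.03,0.015],
  [-0.01,-0.05,0],
  [-0.01,-0.05,0],
  [0,0,0],
  [0,0,-0.03],
  [0,0,-0.03],
  [0,0,0],
], yaw=[0,0,0,0,0,0,0,0,0,0], claw=[0,0,0,0,0,0,0,0,0,0])

```text
clock: 6.1
tcp_pos: [478.9, -1.0, 188.8]
tcp_rot: [-0.022, -3.138, 0.002]
force: [0.3, -0.8, 0.9]
finger_gap: 0.2
```

```bash
python3 - <<'E'
from plant import arm
import cv2
s=arm.state();print(s['clock'],s['tcp_pos'],s['force'])
for n in("side","wrist"): cv2.imwrite(f"pics/{n}3.png",arm.get_image(n)[:,:,::-1])
E
```

```text
6.1 [478.91729119  -0.97217967 188.80583531] [ 0.25104545 -0.81287513  0.85194115]
```

View pics/side3.png

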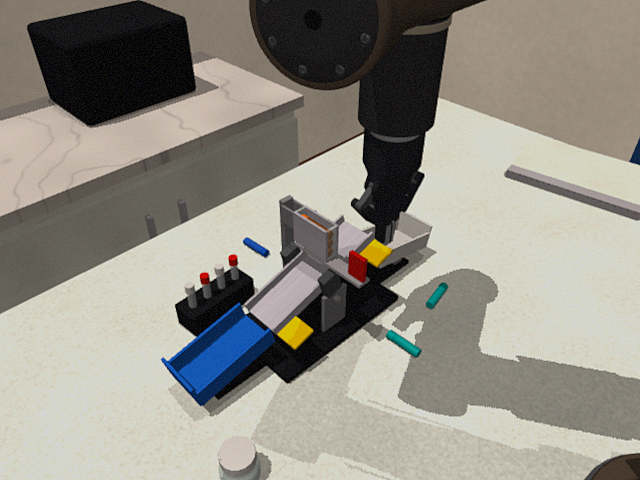

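View pics/wrist3.png

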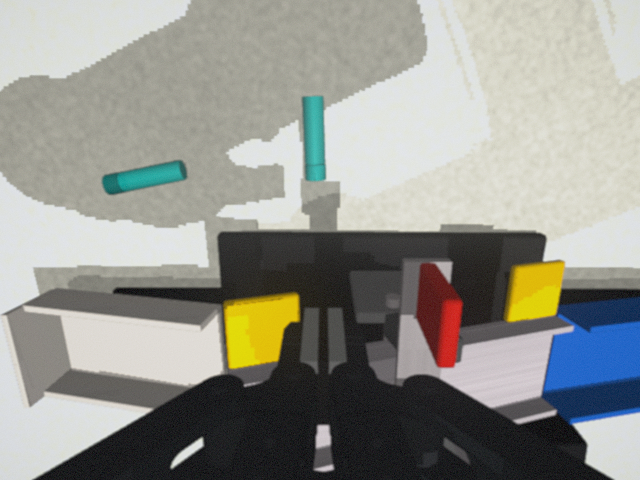

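The gate has stayed tipped left, and the fingers are right of the tab, which is at wrist (440,315). I'll lower and begin the push.

Emit:
step_arm([
  [0,0,-0.015],
  [0,0,-0.015],
  [0,0,0],
  [0,0.01,0],
  [0,0.008,0],
  [0,0.006,0],
  [0,0.006,0],
  [0,0.006,0],
  [0,0.006,0],
  [0,0,0],
], yaw=[0,0,0,0,0,0,0,0,0,0], claw=[0,0,0,0,0,0,0,0,0,0])

```text
clock: 7.45
tcp_pos: [480.0, 41.5, 160.3]
tcp_rot: [-0.022, -3.141, -0.0]
force: [-0.2, 0.3, 0.1]
finger_gap: 0.2
```

```bash
python3 - <<'E'
from plant import arm
import cv2
s=arm.state();print(s['clock'],s['tcp_pos'],s['force'])
for n in("top","wrist"): cv2.imwrite(f"pics/{n}4.png",arm.get_image(n)[:,:,::-1])
E
```

```text
7.45 [480.00083264  41.45202837 160.25710074] [-0.15451729  0.25390896  0.14738886]
```

View pics/wrist4.png

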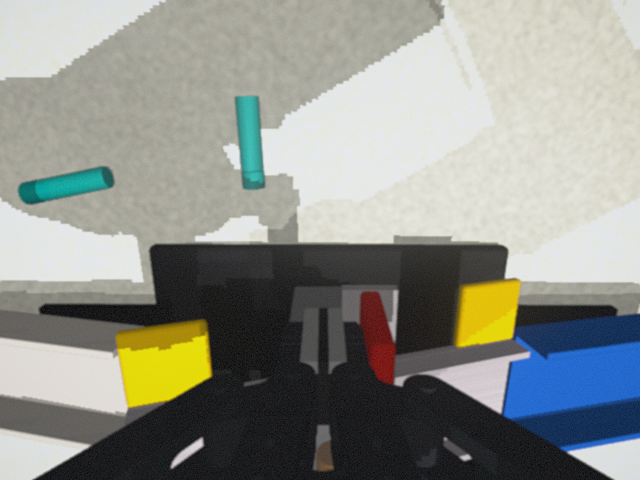

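The fingertips are beside or touching the tab at wrist (375,330). I'll push on steadily.

Emit:
step_arm([
  [0,0.006,0],
  [0,0.006,0],
  [0,0.006,0],
  [0,0.004,0],
  [0,0.002,0],
  [0,0.001,0],
  [0,0,0],
  [0,0,0],
  [0,0,0],
  [0,0,0],
], yaw=[0,0,0,0,0,0,0,0,0,0], claw=[0,0,0,0,0,0,0,0,0,0])

```text
clock: 8.8
tcp_pos: [480.0, 66.0, 160.3]
tcp_rot: [0.022, 3.141, 0.0]
force: [0.0, 0.3, -0.2]
finger_gap: -0.1
```

```bash
python3 - <<'E'
from plant import arm
import cv2
s=arm.state();print(s['clock'],s['tcp_pos'],s['force'])
for n in("side","wrist"): cv2.imwrite(f"pics/{n}5.png",arm.get_image(n)[:,:,::-1])
E
```

```text
8.8 [480.01782383  65.96222169 160.31217041] [ 0.04614963  0.25461848 -0.19120698]
```

View pics/wrist5.png

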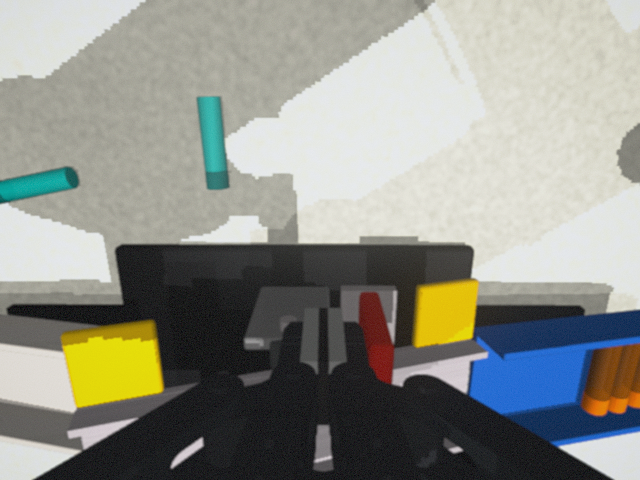

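View pics/side5.png

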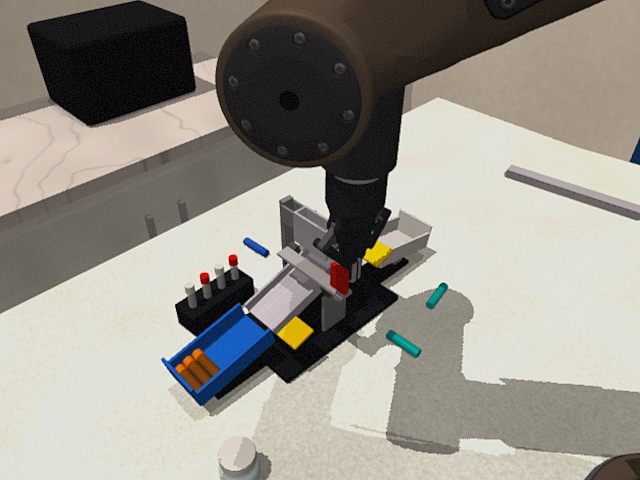

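All three vials lie at the closed end of the blue chute, at side (200,368). The slide isn't at its stop yet, so I'll continue in small steps until the force rises.

Emit:
step_arm([
  [0,0.001,0],
  [0,0.001,0],
  [0,0.001,0],
  [0,0.001,0],
  [0,0,0],
  [0,0,0],
  [0,0,0],
  [0,0,0],
  [0,0,0],
  [0,0,0],
], yaw=[0,0,0,0,0,0,0,0,0,0], claw=[0,0,0,0,0,0,0,0,0,0])

```text
clock: 10.15
tcp_pos: [479.9, 67.9, 160.3]
tcp_rot: [-0.023, -3.141, 0.006]
force: [3.3, -12.0, -0.5]
finger_gap: 0.0
```

```bash
python3 - <<'E'
from h import *
import cv2
im=arm.get_image("side")
d=im.astype(int);m=(d[:,:,0]>110)&(d[:,:,1]<60)&(d[:,:,2]<60);m[:240]=0;m[:, :320]=0
ys,xs=np.nonzero(m);print(xs.mean(),ys.mean(),m.sum())
q=[570.2,44.5,-.0156]
for v in(0,36,38,40,42):print(v,proj("side",W(q,[[-88,v,168]])))
E
```

```text
333.19594594594594 275.2162162162162 148
0 [[358.72200119 265.59431028]]
36 [[340.93646164 277.56671429]]
38 [[339.92070128 278.25047727]]
40 [[338.90194176 278.93625914]]
42 [[337.88016978 279.62406885]]
```

The force rose to 12 N with the TCP stalled at y = 68, so the slide is at its stop. I'll back off, rise and check.

Emit:
step_arm([
  [0,-0.005,0],
  [0,-0.015,0],
  [0,-0.02,0],
  [0,-0.02,0],
  [0,0,0.04],
  [0,0,0.05],
  [0,-0.01,0.04],
  [0,-0.06,0],
  [0,-0.06,0],
  [0,-0.06,0],
], yaw=[0,0,0,0,0,0,0,0,0,0], claw=[0,0,0,0,0,0,0,0,0,0])

```text
clock: 11.45
tcp_pos: [479.7, -181.9, 290.7]
tcp_rot: [0.021, 3.14, 0.001]
force: [1.2, 0.6, 0.2]
finger_gap: -0.1
```

Emit:
step_arm([
  [0,-0.06,0],
  [0,-0.06,0],
  [0,-0.06,0],
  [0,-0.05,0],
  [0,0,0],
  [0,0,0],
  [0,0,0],
  [0,0,0],
  [0,0,0],
  [0,0,0],
], yaw=[0,0,0,0,0,0,0,0,0,0], claw=[0,0,0,0,0,0,0,0,0,0])

```text
clock: 12.7
tcp_pos: [480.2, -409.6, 290.5]
tcp_rot: [0.021, 3.141, -0.0]
force: [-0.5, 0.3, 0.3]
finger_gap: 0.3
```

```bash
python3 - <<'E'
from h import *
import cv2
print(arm.state()['tcp_pos'],arm.state()['force'])
for n in("side","top"):
    im=arm.get_image(n);cv2.imwrite(f"pics/{n}6.png",im[:,:,::-1])
im=cv2.imread("pics/side6.png")[:,:,::-1]
h=cv2.cvtColor(im,cv2.COLOR_RGB2HSV);m=((h[...,0]<6)|(h[...,0]>174))&(h[...,1]>180)&(h[...,2]>60);m[:, :300]=0
ys,xs=np.nonzero(m);print(xs.mean(),ys.mean(),m.sum())
m0=cv2.imread("pics/side0.png")[:,:,::-1];h=cv2.cvtColor(m0,cv2.COLOR_RGB2HSV);m=((h[...,0]<6)|(h[...,0]>174))&(h[...,1]>180)&(h[...,2]>60);m[:, :300]=0
ys,xs=np.nonzero(m);print(xs.mean(),ys.mean(),m.sum())
E
```

```text
[ 480.19077666 -409.63408692  290.52123118] [-0.53577459  0.2918107   0.32558124]
338.46 278.2 450
357.0627906976744 265.81627906976746 430
```

View pics/side6.png

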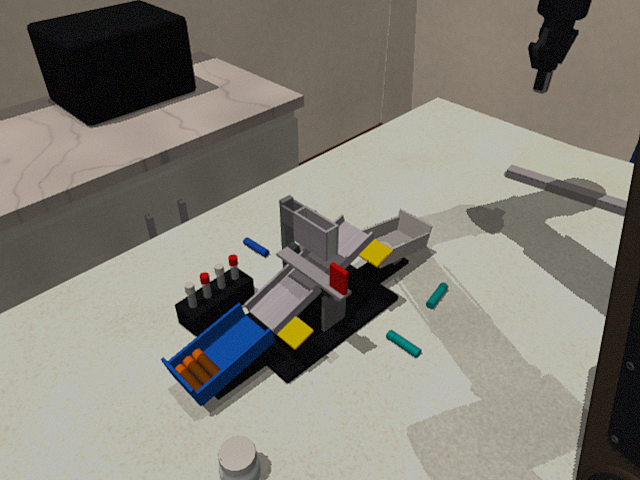

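View pics/top6.png

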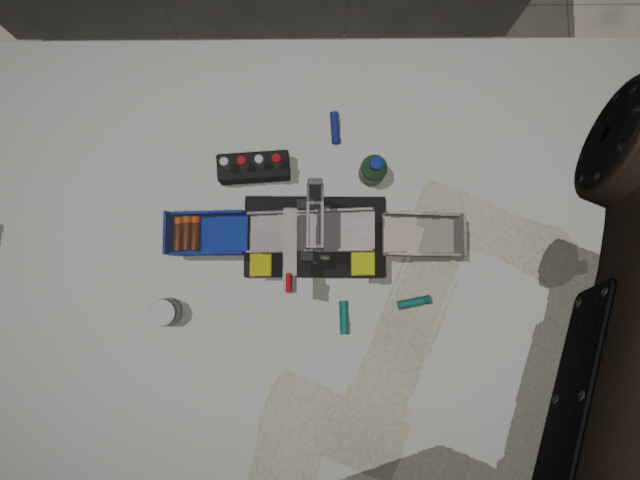

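The final views show three vials at the end of the blue chute (top (187,234)), an empty magazine, the slide at its stop, and the bystanders unmoved.

```bash
python3 -c "
from plant import arm
print(arm.sign_off())"
```

```text
the job is handed in; nothing more can be done
None
```

The job is done and handed in, at about 13 s on the robot's clock. All three vials are at the closed end of the blue left chute.

- **Gate:** it started tipped right, towards the white chute. I pressed the raised left pad with the closed fingertips, and the gate rocked over and stayed tipped left. Images confirmed this before I touched the slide.
- **Slide:** I pushed the red tab to the left until the force rose to about 12 N with the tool stalled, which I took as its stop. The tab's final place in the side image matches 40 mm to within about 2 mm. It moved about 38 mm from where it started, which fits a slide that began slightly open.
- **Final pictures:** the magazine is empty and the gate is still tipped left. The bottle, tube rack and jar look unmoved, and the arm is clear of everything.

No check failed or disagreed. `sign_off()` reports no verdict.

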